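# Weigh out the damp desiccant cartridge and fit the dry one in the logger

### The job

One of the two square desiccant cartridges on the bench is dry; the other has drawn damp and is heavier. Find out which is which on the balance: set a cartridge gently on the empty pan, let go of it and see whether, once the beam has settled, it outweighs the brass check weight (damp) or not (dry); the check weight stays on its pan. Then push the dry cartridge into the logger's port, feeling for the hole, until its flange is fully down on the rim, firmly but without forcing it, stand the damp one upright in the drying tray, and leave everything else where it is.

Things in the scene. Friction and masses are not known exactly. Their poses are not given: they have to be found in the camera images.
- cartridge_a: Desiccant cartridge A. The two look alike; which one is dry (140 g) and which damp (168 g) is drawn afresh. Square, sides parallel: aluminium body 34 x 34, 52 mm long, foot tapering to 32 x 32 in the lowest 4 mm; black flange 46 x 46 x 5 mm; on top a grey grip block 26 x 26, 28 mm tall (57 to 85 mm up). Starts standing on the bench. Origin: centre of its underside, z up, x and y square to its sides.
- cartridge_b: Desiccant cartridge B. The two look alike; which one is dry (140 g) and which damp (168 g) is drawn afresh. Square, sides parallel: aluminium body 34 x 34, 52 mm long, foot tapering to 32 x 32 in the lowest 4 mm; black flange 46 x 46 x 5 mm; on top a grey grip block 26 x 26, 28 mm tall (57 to 85 mm up). Starts standing on the bench. Origin: centre of its underside, z up, x and y square to its sides.
- cartridge_a_flange (a point): The centre of the underside of cartridge A's flange, 52 mm above the cartridge's origin.
- cartridge_b_flange (a point): The same point of cartridge B.
- balance: Grey two-pan counter balance, fixed; a parallel linkage keeps its pans level as they rise and fall. Base 120 x 200 mm, the beam along the balance's y with its pivot 95 mm up, the free pan at the +y end, the check weight's pan at the -y end, 230 mm apart. Origin: centre of its underside.
- beam (a joint): Tilt of the balance beam in rad, stops at -0.12 and 0.12: 0 is level, negative with the check weight's pan down, positive with the free pan down. Free pan empty: -0.12. With a dry cartridge it settles near -0.06, with a damp one near +0.06, within about a second.
- weigh_pan: The free pan, a flat steel disc 111 mm across. Origin: centre of its top face, 132 mm above the bench when the beam is level, 14 mm higher or lower at the stops (it starts up). It gives way downwards under about 1.3 N. A light mechanism: striking or pressing it with 12 N or more harms it.
- check_pan: The other pan, alike, which carries the check weight. Origin: centre of its top face.
- check_weight: Brass check weight with a small knob, 33 mm across, 35 mm tall, 154 g, standing in the middle of the check pan. Origin: centre of its underside.
- logger: Grey data-logger box 170 (x) x 130 (y) x 62 mm, fixed; display on its +x half, black square breather port on its -x half. Origin: centre of its underside. 37 to 43 mm down in the port a stiff rubber shut-off piston, which the cartridge pushes ahead with a steady 7 to 8 N and which stays there. Fully home the flange lies on the rim and the way ends hard; over 80 N on the logger is forcing.
- port_rim (a point): NOMINAL centre of the port's mouth, at rim height (72 mm above the bench), 30 mm from the logger's origin to its -x; axes as the logger's. The port is screwed on through slotted holes: its true centre lies up to 6 mm off this point along the logger's x and along its y, which no reading gives (see it or feel for it). Square hole 35.5 x 35.5 mm, sides along x and y; collar 58 x 58 mm.
- drying_tray: Low open steel tray 200 (x) x 140 (y) mm outside, walls 3 mm thick and 24 mm tall, floor 3 mm thick, fixed; a round canister already stands near its +x end, about 65 mm from the middle. Origin: centre of its underside.
- round_canister: Plain round aluminium drying canister, 38 mm across, 46 mm tall, in the drying tray; not part of the job.
- mouse: Black computer mouse, 100 x 56 x 26 mm; not part of the job.
- cup: White plastic cup, 72 mm across, 85 mm tall; not part of the job.
- screwdriver: Screwdriver lying on the bench, 190 mm long; not part of the job.
- marker: Marker pen, 120 mm; not part of the job.
- port_plug: Black square rubber transport plug, 46 mm wide, 18 mm tall; not part of the job.
- tape_roll: Roll of grey tape lying flat, 90 mm across, 24 mm tall; not part of the job.
Mind the look-alikes: they are no part of the job. Leave any pink look-alike of the logger alone.

How it is judged:
On the way:
1. a cartridge stands let go on the free pan and the beam has come to rest (((contact force between cartridge_a and weigh_pan above 0.8 N and contact force between each of the arm, the fingers and cartridge_a below 0.05 N and linear speed of cartridge_a below 0.01 m/s and velocity of joint beam between -0.05 and 0.05 rad/s) or (contact force between cartridge_b and weigh_pan above 0.8 N and contact force between each of the arm, the fingers and cartridge_b below 0.05 N and linear speed of cartridge_b below 0.01 m/s and velocity of joint beam between -0.05 and 0.05 rad/s))), for 0.3 s.
At the end, for the whole second after the job is handed in: The dry cartridge sits upright in the port with its flange within 2 mm of the rim (and within 12 mm of the nominal port centre); the damp one stands upright on the floor of the drying tray; both are let go and at rest, and the check weight is still on its pan (((z of cartridge_a_flange in the frame of port_rim between -0.003 and 0.002 m and horizontal distance between cartridge_a_flange and port_rim below 0.012 m and angle between cartridge_a's own z axis and vertical below 0.05 rad and angle between cartridge_b's own z axis and vertical below 0.1 rad and contact force between cartridge_b and drying_tray above 1.51 N and height (world z) of cartridge_b below 0.008 m and x of cartridge_b in the frame of drying_tray between -0.1 and 0.1 m and y of cartridge_b in the frame of drying_tray between -0.07 and 0.07 m) or (z of cartridge_b_flange in the frame of port_rim between -0.003 and 0.002 m and horizontal distance between cartridge_b_flange and port_rim below 0.012 m and angle between cartridge_b's own z axis and vertical below 0.05 rad and angle between cartridge_a's own z axis and vertical below 0.1 rad and contact force between cartridge_a and drying_tray above 1.51 N and height (world z) of cartridge_a below 0.008 m and x of cartridge_a in the frame of drying_tray between -0.1 and 0.1 m and y of cartridge_a in the frame of drying_tray between -0.07 and 0.07 m)) and contact force between the fingers and cartridge_a below 0.05 N and linear speed of each of cartridge_a, cartridge_b below 0.02 m/s and contact force between the fingers and cartridge_b below 0.05 N and horizontal distance between check_weight and check_pan below 0.03 m); the robot touches nothing.
It fails at once if the free pan is struck or pressed with more than 12 N (contact force between anything else and weigh_pan above 12 N).
It fails at once if the logger is pushed with more than 80 N (a cartridge is forced) (contact force between anything else and logger above 80 N).
It fails at once if the check weight leaves its pan (horizontal distance between check_weight and check_pan above 0.04 m).
It fails at once if a bystander is pushed away by more than 30 mm (distance of any of round_canister, mouse, cup, screwdriver, marker, port_plug, tape_roll from where it was at the start of the episode above 0.03 m).
It also fails if it takes over 72 s, if anything falls off the work surface, if the arm or the gripper's body presses on something with over 40 N, if the wrist force passes 120 N, or if a joint passes its speed limit or range.

### The arm

A 7-joint arm with a two-finger parallel gripper is mounted at the origin on the work surface. World frame = base frame: x ahead of the robot, y to its left, z up, the work surface at z = 0. Lengths are in m, angles in rad, forces in N, time in s.
With the tool pointing down it reaches from about 0.425 to 0.95 m from the base axis. Payload 4.7 kg.
Tool frame: the origin (TCP) lies on the centre line of the jaws, within the pads' length; the fingertips stand robot.nose_length ahead of it and the grasp point (between the pads) lies 8 mm behind it (robot.nose_length is the distance from the TCP to the fingertips, in m); z points along the fingers, x is the direction in which the jaws open and shut, and the axes are right-handed (so a half turn about z gives the same grasp; the last joint's range is limited). The gripper opens to 85 mm and grips with 20 to 120 N. Pads are 22 mm wide; open, the fingers measure 114 mm over their backs; the gripper's body (76 mm by 85 mm) begins 54 mm behind the grasp point. The pads swing forward as they close: fully open they stand 13 mm farther back than shut.
Start: joints at [-1.168, 0.469, -0.049, 1.532, 0.024, 1.141, -0.082], TCP at [0.282, 0.613, 0.242] pointing down, gripper open.
Joint ranges: [-2.59, 2.59], [-0.33, 1.99], [-1.39, 1.29], [0.1, 2.45], [-1.04, 4.18], [0.21, 1.99], [-2.66, 2.66]. Speed limits (rad/s): [2.57, 2.57, 3.14, 3.14, 3.14, 3.14, 3.14].

### API

Orientations are given as [roll, pitch, yaw] about the fixed x, y, z axes, in that order (R = Rz(yaw) Ry(pitch) Rx(roll)).
In Python, from plant import robot gives the robot as it stands. Calls block until the motion is done:
- robot.goto(position, orientation): joint-space move of the TCP to a pose.
- robot.move_straight(position, vel=0.15, attitude=None, contact_N=None): straight line of the TCP; attitude=None keeps the orientation; vel is the mean speed in m/s. With contact_N (N) it stops when the force on the tool has changed by that much, and returns True; else False.
- robot.move_joints(angles): joint-space move.
- robot.grip(opening, strength=None): opening from 0.0 (shut) to 1.0 (fully open); strength is the grip in N (None keeps the last); returns when the fingers have stopped.
- robot.sleep(seconds).
- robot.inverse_kinematics(position, orientation): joint angles nearest the present ones, or None.
- robot.sense(): the state.
- robot.grab_frame(name): name is "scene" or "top" or "wrist"; returns a dict with "image" (400x640x3 uint8, red, green, blue), "range_z" (400x640 float32, m along the optical axis (not along the pixel's ray), 0 where there is no reading), "fx", "fy", "cx", "cy" (pixels), "R" (3x3) and "t" (3): a world point X has camera coordinates R X + t. Camera axes: x right, y down, z forward; pixel columns grow to the right and rows downward; lengths in m; the calibration is good to about 2 mm. A picture is of the moment at which its call begins.
A pose or a line that the arm cannot do raises robot.IKError and nothing moves.
- robot.close_job(): hands the job in, once; it reports no verdict.
The state is a dict: "t": time; "joint_pos": joint angles; "joint_velocities": joint speeds; "effort": joint torques, N m; "tcp_pos": TCP position; "tcp_rot": TCP orientation; "wrist_force": force on the tool from outside, world axes, zero at the start; "torque": the same for the moment, N m; "opening": opening from 0.0 (shut) to 1.0 (fully open).
Only numpy, scipy, OpenCV 4.12 (cv2) and the standard library are available. Lean on these libraries where they do the work, as an engineer would, in place of code of your own. Each camera call takes 0.05 s, during which the arm holds its last target.

## Working session

There is one attempt and no reset: what is moved stays moved. The work goes in short steps, each a Python script; the robot and the scene stay as the last script left them, time stands still between calls to the robot, and variables do not carry over. Pictures are saved under pics/ and viewed, and the job is handed in when it is done.

```bash
ls; mkdir -p pics
python3 - <<'E'
from plant import robot
import cv2,pickle,numpy as np
d={}
for n in ["scene","top","wrist"]:
    f=robot.grab_frame(n); d[n]=f
    cv2.imwrite(f"pics/{n}0.png",f["image"][:,:,::-1])
    print(n,f["fx"],f["cx"],f["cy"],(-f["R"].T@f["t"]).round(3),f["R"].round(3).tolist(), (f["range_z"]>0).mean())
pickle.dump(d,open("f0.pkl","wb"))
s=robot.sense(); print(s["t"],s["tcp_pos"],s["tcp_rot"],s["wrist_force"],s["opening"],robot.nose_length)
E
```

```text
pics
scene 474.81814587685517 311.67490712061596 198.67465755156962 [ 1.019 -0.918  0.836] [[0.866, 0.499, 0.005], [0.282, -0.482, -0.829], [-0.412, 0.72, -0.559]] 0.99476953125
top 503.2912857725326 321.22370410037723 198.0995374865016 [ 0.154 -0.009  1.679] [[0.004, -1.0, -0.014], [-0.981, -0.002, -0.192], [0.192, 0.014, -0.981]] 0.99603125
wrist 299.501188731925 326.2434819084093 198.12918077777977 [0.211 0.646 0.373] [[0.418, 0.908, -0.002], [0.865, -0.397, 0.307], [0.278, -0.13, -0.952]] 0.9961328125
0.15 [0.28227974 0.61266734 0.24149126] [3.14157341e+00 1.53875380e-03 1.13903831e+00] [ 0.85735141 -0.14961944 -0.11957247] 1.0001320220022483 0.011
```

View pics/top0.png

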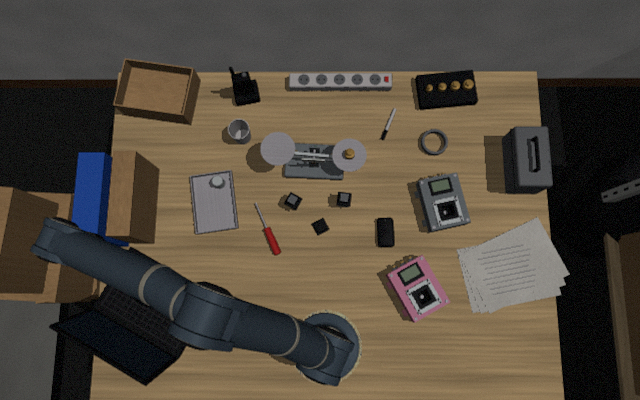

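View pics/scene0.png

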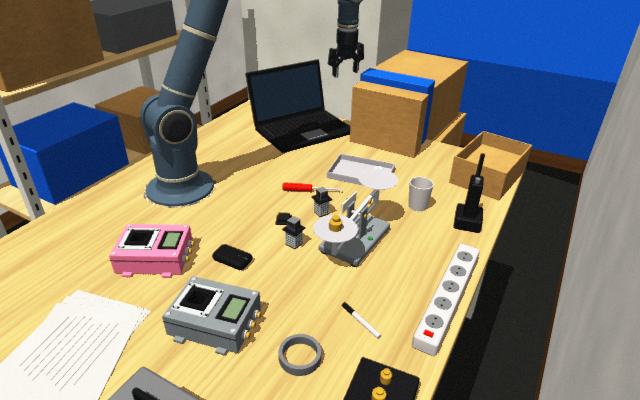

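View pics/wrist0.png

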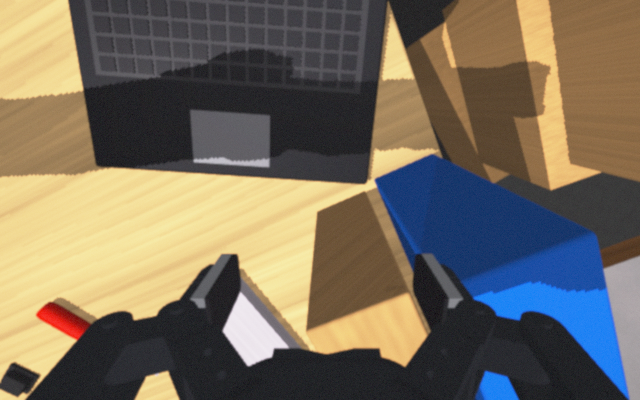

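Top view: two cartridges at about (293,201) and (344,199). The flat black square at (320,226) is the port plug. The grey logger is at (443,202) and the pink look-alike at (417,289). The free pan is at (278,149) and the check pan at (349,155), with the brass weight on it. The tray is at (215,203), with the canister at its far end at (217,181). I'll enlarge these to confirm.

Run:
```python
import pickle,cv2,numpy as np
d=pickle.load(open("f0.pkl","rb"))
im=d["top"]["image"][:,:,::-1]
a=cv2.resize(im[175:240,270:370],None,fx=7.9,fy=7.9,interpolation=cv2.INTER_CUBIC)
cv2.imwrite("pics/c1.png",a)
a=cv2.resize(im[165:240,405:480],None,fx=7.9,fy=7.9,interpolation=cv2.INTER_CUBIC)
cv2.imwrite("pics/c2.png",a)
im=d["scene"]["image"][:,:,::-1]
a=cv2.resize(im[150:270,260:420],None,fx=5,fy=5,interpolation=cv2.INTER_CUBIC)
cv2.imwrite("pics/c3.png",a)
```

```text
(no output)
```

View pics/c1.png

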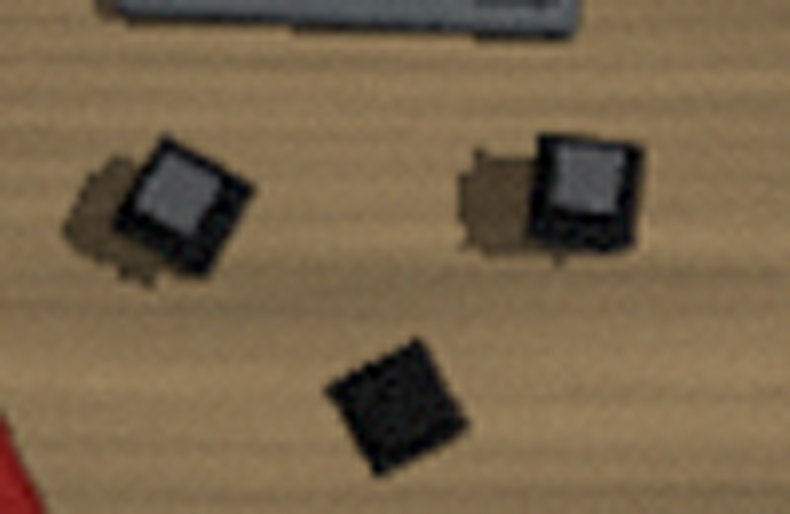

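View pics/c2.png

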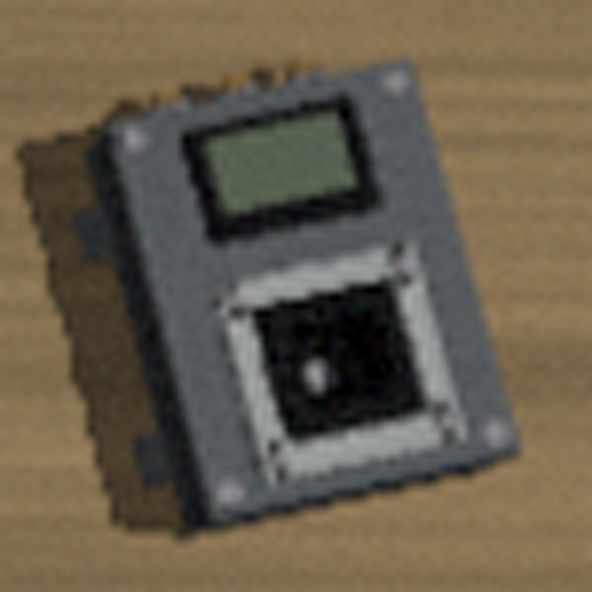

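View pics/c3.png

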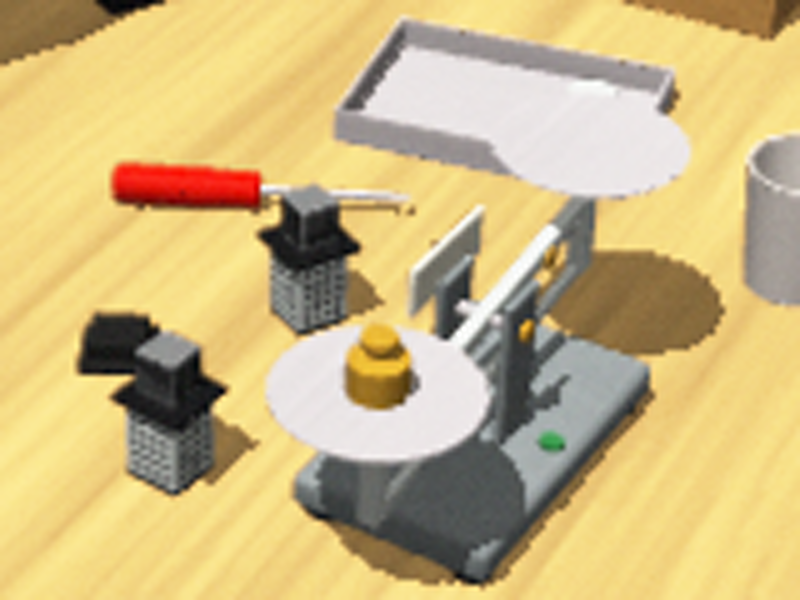

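Confirmed: cartridges at (293,201) and (344,199) have the grey grip block and mesh body, and the flat black square is the plug. The grey logger has a black collar inside a pale plate, and the collar's hole can't be made out from here. Next I'll measure positions.

```bash
cat > h.py <<'E'
import numpy as np,cv2
def ray(f,u,v,z):
    u=np.atleast_1d(u).astype(float);v=np.atleast_1d(v).astype(float)
    d=np.stack([(u-f["cx"])/f["fx"],(v-f["cy"])/f["fy"],np.ones_like(u)],1)@f["R"]
    c=-f["R"].T@f["t"]
    return c+d*((z-c[2])/d[:,2])[:,None]
def proj(f,X):
    p=f["R"]@np.asarray(X,float)+f["t"];return p[0]/p[2]*f["fx"]+f["cx"],p[1]/p[2]*f["fy"]+f["cy"]
def rect(f,mask,z,off=(0,0)):
    """largest contour -> world plane -> minAreaRect (mm)"""
    cs,_=cv2.findContours(mask.astype(np.uint8),cv2.RETR_EXTERNAL,cv2.CHAIN_APPROX_NONE)
    c=max(cs,key=cv2.contourArea)[:,0,:]
    P=ray(f,c[:,0]+off[0],c[:,1]+off[1],z)[:,:2]
    r=cv2.minAreaRect((P*1000).astype(np.float32))
    return r,c.mean(0)+off
E
python3 - <<'E'
import pickle
from h import *
d=pickle.load(open("f0.pkl","rb"));f=d["top"];im=f["image"].astype(int)
v=im.max(2);sat=v-im.min(2)
def win(m,a):
    z=np.zeros_like(m);x0,x1,y0,y1=a;z[y0:y1,x0:x1]=m[y0:y1,x0:x1];return z
for n,(u,w) in {"L":(293,201),"R":(344,199)}.items():
    a=(u-14,u+14,w-14,w+14)
    print(n,"grip",rect(f,win((v>48)&(sat<22),a),.085), "flange",rect(f,win((v<100)&(sat<20),a),.057))
    R,t=f["R"],f["t"]
    print(im[w-6:w+5:2,u-6:u+7:2].max(2).tolist())
a=(436,463,193,230);print("collar",rect(f,win(v<45,a),.072))
a=(405,480,165,240);print("logger top",rect(f,win((im[:,:,2]>im[:,:,0]-3),a),.062))
a=(180,245,160,245);print("tray",rect(f,win((sat<25)&(v>60),a),.024))
a=(255,296,128,168);print("pan",rect(f,win((sat<25)&(v>100),a),.146))
for n,a in {"pan":(255,296,128,168),"chk":(330,370,135,172)}.items():
    m=win((sat<20)&(v>110),a);cs=max(cv2.findContours(m.astype(np.uint8),0,1)[0],key=cv2.contourArea)
    P=ray(f,cs[:,0,0],cs[:,0,1],.146 if n=="pan" else .118);print(n,cv2.minEnclosingCircle((P[:,:2]*1000).astype(np.float32)))
    rz=f["range_z"]
E
```

```text
L grip (((465.53924560546875, 106.55303955078125), (25.399137496948242, 30.681011199951172), 57.50529861450195), array([292.26923077, 198.69230769])) flange (((462.3543395996094, 108.04290771484375), (46.5140495300293, 45.315757751464844), 60.91190719604492), array([292.51111111, 201.11111111]))
[[107, 22, 83, 53, 12, 86, 139], [30, 72, 81, 84, 81, 47, 32], [37, 79, 78, 80, 82, 35, 26], [42, 71, 79, 82, 65, 3, 21], [4, 12, 54, 77, 15, 23, 50], [33, 21, 22, 19, 19, 16, 119]]
R grip (((470.2159118652344, -59.87369918823242), (25.82772445678711, 26.34302520751953), 89.84561920166016), array([343.96428571, 197.        ])) flange (((467.9088134765625, -58.229942321777344), (43.77545928955078, 47.25605392456055), 83.61274719238281), array([343.30612245, 199.        ]))
[[19, 41, 49, 52, 42, 41, 63], [3, 44, 81, 82, 82, 82, 20], [1, 43, 83, 78, 81, 54, 36], [5, 66, 83, 84, 80, 23, 47], [9, 14, 44, 58, 72, 20, 60], [27, 27, 21, 15, 15, 22, 85]]
collar (((430.5473327636719, -393.3482971191406), (54.81964874267578, 56.24647521972656), 12.76799488067627), array([447.14516129, 210.0483871 ]))
logger top (((459.5799255371094, -375.02984619140625), (173.17152404785156, 150.61114501953125), 12.878569602966309), array([441.21081081, 202.35675676]))
tray (((466.8374328613281, 377.4278259277344), (202.62232971191406, 146.8315887451172), 8.523794174194336), array([213.21827411, 201.96446701]))
pan (((614.8637084960938, 150.57037353515625), (108.90611267089844, 108.09732818603516), 0.8310962915420532), array([277.57291667, 148.28125   ]))
pan ((616.5679321289062, 150.1433563232422), 56.44876480102539)
chk ((602.6647338867188, -75.48576354980469), 55.15301513671875)
```

Run:
```python
from plant import robot
import numpy as np
def t(n,p,ys):
    for y in ys:
        q=robot.inverse_kinematics(p,[np.pi,0,np.radians(y)])
        print(n,y,None if q is None else np.round(q,2).tolist())
t("port",[.4305,-.3933,.2],[13,103,-77,-167])
t("L",[.463,.1075,.07],[-30,60,150,-120])
t("R",[.469,-.059,.07],[-4,86,176,-94])
t("pan",[.616,.150,.22],[60,-30,150,-120])
t("tray",[.45,.37,.075],[8,98,-82,-172])
```

```text
port 13 [-0.14, 0.63, 1.2, 1.85, -0.65, 1.13, 1.52]
port 103 [1.14, 0.43, -0.62, 1.78, 0.29, 1.02, 2.21]
port -77 [-0.11, 0.58, 1.12, 1.85, -0.59, 1.09, -0.11]
port -167 [-0.11, 0.58, 1.12, 1.85, -0.59, 1.09, -1.68]
L -30 [-0.65, 0.41, 0.41, 2.17, -0.28, 0.61, -0.56]
L 60 [-0.45, 0.39, 0.16, 2.16, -0.11, 0.6, 0.84]
L 150 [-0.2, 0.39, -0.14, 2.15, 0.09, 0.61, 2.21]
L -120 [-1.13, 0.66, 1.11, 2.19, -0.85, 0.82, -1.55]
R -4 [-0.38, 0.42, 0.52, 2.18, -0.36, 0.62, 0.33]
R 86 [-0.21, 0.4, 0.3, 2.17, -0.2, 0.6, 1.74]
R 176 [-0.78, 0.66, 1.11, 2.2, -0.85, 0.82, -2.32]
R -94 [-0.63, 0.52, 0.87, 2.19, -0.64, 0.69, -0.96]
pan 60 [-0.44, 0.42, 0.18, 1.67, -0.08, 1.06, 0.81]
pan -30 [-0.68, 0.45, 0.51, 1.69, -0.25, 1.07, -0.61]
pan 150 [-0.22, 0.42, -0.12, 1.66, 0.06, 1.06, 2.26]
pan -120 [-1.02, 0.65, 1.11, 1.7, -0.62, 1.19, -1.84]
tray 8 [-0.9, 0.52, 0.18, 1.91, -0.13, 0.72, -0.5]
tray 98 [-0.68, 0.52, -0.11, 1.9, 0.08, 0.73, 0.88]
tray -82 [-1.13, 0.56, 0.5, 1.93, -0.38, 0.75, -1.84]
tray -172 [-0.44, 0.55, -0.43, 1.89, 0.32, 0.77, 2.24]
```

Run:
```python
from plant import robot
import numpy as np,cv2,pickle
robot.goto([.4305,-.3933,.215],[np.pi,0,np.radians(-77)])
f=robot.grab_frame("wrist");pickle.dump(f,open("port.pkl","wb"))
s=robot.sense();print(s["t"],s["tcp_pos"],s["joint_pos"])
cv2.imwrite("pics/port1.png",f["image"][:,:,::-1])
r=f["range_z"];cv2.imwrite("pics/port1d.png",np.clip((r-.15)/.25*255,0,255).astype(np.uint8))
```

```text
3.7417 [ 0.43107914 -0.39279073  0.21490925] [-0.0218518   0.47603987  0.94770716  1.82753926 -0.43954093  1.06535678
 -0.2496333 ]
```

View pics/port1.png

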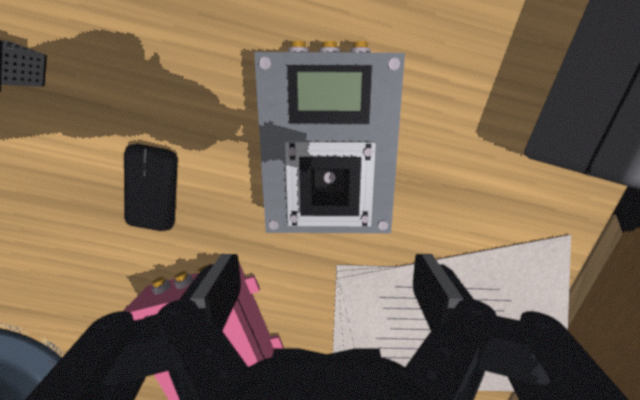

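View pics/port1d.png

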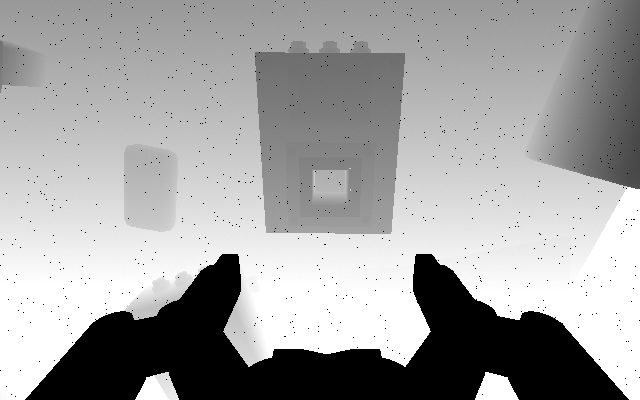

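The wrist picture shows the logger with its square collar around (330,187). The depth picture shows the hole clearly at columns 312–348, rows 170–204. Now to turn those into positions.

Run:
```python
import pickle
from h import *
f=pickle.load(open("port.pkl","rb"));r=cv2.medianBlur(f["range_z"],3)
vv,uu=np.mgrid[0:400,0:640]
P=np.stack([(uu-f["cx"])/f["fx"]*r,(vv-f["cy"])/f["fy"]*r,r],-1)
W=(P-f["t"])@f["R"]
z=W[...,2]
print(z[187,290:372:3].round(3), z[140:232:4,330].round(3))
m=np.zeros(z.shape,bool);m[140:235,240:420]=1
col=m&(z>.0675)
print("collar",rect(f,col,.072))
cs,h=cv2.findContours(col.astype(np.uint8),cv2.RETR_CCOMP,cv2.CHAIN_APPROX_NONE)
for zz in (.066,.068,.070):
    hole=np.zeros_like(m);hole[160:215,303:358]=z[160:215,303:358]<zz
    print("hole",zz,rect(f,hole,.072),hole.sum())
m[:]=0;m[45:240,240:420]=1
print("logger",rect(f,m&(z>.05),.062))
t=np.isfinite(z)&m&(z>.057)&(z<.0645);print(np.median(z[t]), np.median(z[140:232,296:304]), )
v=f["image"].max(2)
b=np.zeros_like(m);b[150:222,295:365]=v[150:222,295:365]<75;print("blackcollar",rect(f,b,.072))
```

```text
[0.066 0.066 0.066 0.067 0.072 0.072 0.072 0.071 0.031 0.031 0.031 0.031
 0.031 0.032 0.031 0.031 0.031 0.031 0.031 0.052 0.072 0.072 0.072 0.072
 0.066 0.066 0.066 0.065] [0.062 0.066 0.066 0.066 0.067 0.072 0.072 0.072 0.031 0.032 0.032 0.032
 0.031 0.03  0.041 0.056 0.068 0.072 0.072 0.072 0.066 0.066 0.062]
collar (((432.73736572265625, -395.37835693359375), (59.338653564453125, 58.014888763427734), 12.874296188354492), array([329.77021277, 186.11914894]))
hole 0.066 (((432.9408264160156, -395.39892578125), (32.55915451049805, 34.458412170410156), 13.100640296936035), array([329.7593985 , 186.37593985])) 1238
hole 0.068 (((432.55670166015625, -396.0047912597656), (33.58206558227539, 35.49378967285156), 13.10059642791748), array([329.80740741, 186.76296296])) 1266
hole 0.07 (((432.5566711425781, -396.0047607421875), (33.58207702636719, 35.49378967285156), 13.100574493408203), array([329.84444444, 186.87407407])) 1286
logger (((464.41748046875, -387.0121154785156), (170.0720672607422, 130.0113983154297), 12.796844482421875), array([328.82193959, 138.98410175]))
0.062195146312899144 0.0663413195682139
blackcollar (((433.6263122558594, -394.4435119628906), (57.077484130859375, 56.60448455810547), 13.099946975708008), array([328.87772926, 185.13973799]))
```

```bash
cat >> h.py <<'E'
def world(f):
    r=cv2.medianBlur(f["range_z"],3)
    vv,uu=np.mgrid[0:400,0:640]
    P=np.stack([(uu-f["cx"])/f["fx"]*r,(vv-f["cy"])/f["fy"]*r,r],-1)
    W=(P-f["t"])@f["R"];W[r<=0]=np.nan
    return W
def look_cart(f,c,z0=0.0):
    W=world(f);near=np.hypot(W[...,0]-c[0],W[...,1]-c[1])<.04
    out={}
    out["block"]=rect(f,near&(W[...,2]>z0+.077)&(W[...,2]<z0+.093),z0+.085)
    out["flange"]=rect(f,near&(W[...,2]>z0+.05)&(W[...,2]<z0+.093),z0+.057)
    return out
E
python3 - <<'E'
from plant import robot
from h import *
import pickle
robot.goto([.464,.1075,.215],[np.pi,0,np.radians(-30)])
f=robot.grab_frame("wrist");pickle.dump(f,open("L.pkl","wb"))
print(look_cart(f,(.464,.107)))
s=robot.sense();print(s["t"],s["tcp_pos"],s["joint_pos"].round(2),s["wrist_force"])
cv2.imwrite("pics/L1.png",f["image"][:,:,::-1])
E
```

```text
{'block': (((466.6244812011719, 108.87616729736328), (27.404762268066406, 26.685163497924805), 59.87593078613281), array([327.49056604, 188.54716981])), 'flange': (((466.3199157714844, 108.38041687011719), (45.317359924316406, 46.10401153564453), 59.88343811035156), array([327.44186047, 180.75581395]))}
5.6167 [0.46442553 0.1063219  0.21509168] [-0.99  0.21  0.79  2.05 -0.18  0.95 -0.64] [ 0.35951151 -0.43909892  0.10927756]
```

View pics/L1.png

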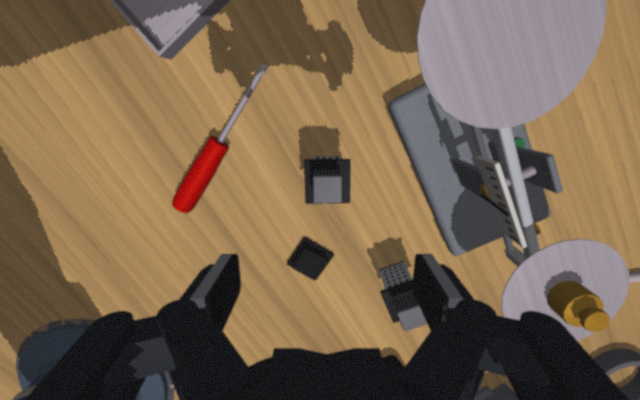

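The wrist view shows the left cartridge at (327,189), which puts it at (0.4665, 0.1085) with yaw 59.9°. The plug at (310,258) and the screwdriver are clear of the jaws. I'll grasp it.

Run:
```python
from plant import robot
from h import *
o=[np.pi,0,np.radians(-30.1)]
robot.goto([.4665,.1085,.13],o)
print(robot.move_straight([.4665,.1085,.071],vel=.12,contact_N=6))
w0=robot.sense()["wrist_force"]
robot.grip(0.0,60)
s=robot.sense();print(s["t"],s["tcp_pos"],s["opening"],s["wrist_force"]-w0)
robot.move_straight([.4665,.1085,.23],vel=.2)
robot.sleep(.2);s=robot.sense();print(s["t"],s["tcp_pos"],s["opening"],s["wrist_force"]-w0)
f=robot.grab_frame("wrist");cv2.imwrite("pics/L2.png",f["image"][:,:,::-1])
```

```text
False
7.275 [0.46701523 0.10860142 0.07144235] 0.29249570974417777 [-0.50781526  0.3317671   5.68361626]
8.4167 [0.46585322 0.10824241 0.2289141 ] 0.2881741439926955 [-0.17951442  0.27585052 -0.8177944 ]
```

View pics/L2.png

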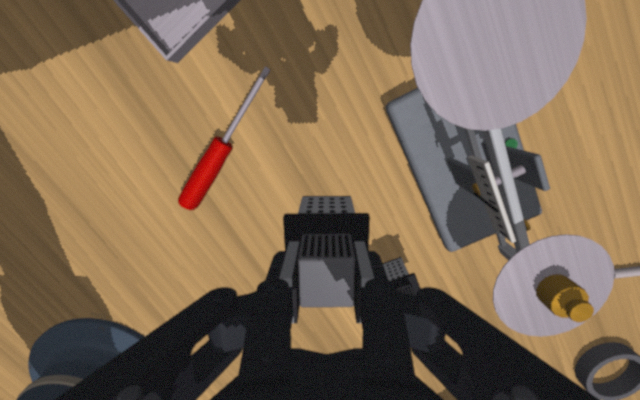

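Gripped: the block is between the pads and the flange is square to them. The 5.7 N during closing suggests the fingertips touched the flange, so I'll grasp 3 mm higher next time. Next, the pan.

Run:
```python
from plant import robot
from h import *
o=[np.pi,0,np.radians(-30.1)]
robot.move_straight([.615,.150,.24],vel=.2)
robot.sleep(.2);w0=robot.sense()["wrist_force"]
c=robot.move_straight([.615,.150,.2110],vel=.025,contact_N=2.5)
s=robot.sense();print(c,s["t"],s["tcp_pos"],s["wrist_force"]-w0)
f=robot.grab_frame("scene");cv2.imwrite("pics/W1.png",cv2.resize(f["image"][120:280,260:440,::-1],None,fx=3.7,fy=3.7))
```

```text
False 10.9 [0.61505062 0.15014241 0.21120018] [-1.77720567  1.36904155  1.21705951]
```

View pics/W1.png

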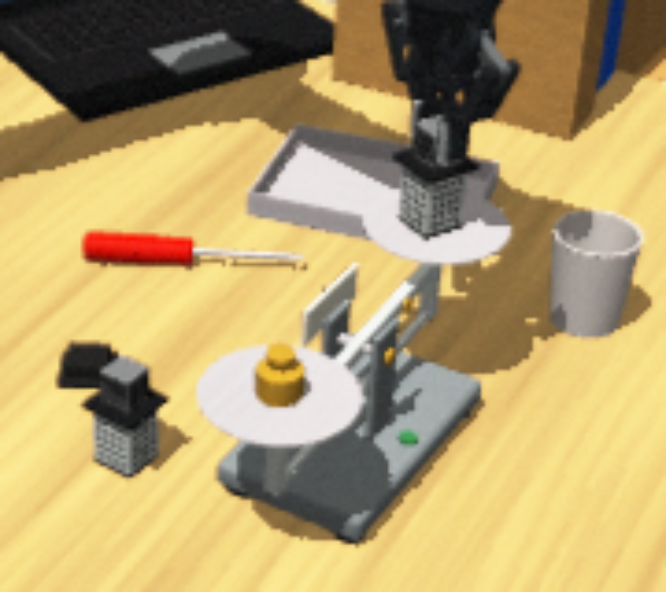

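The scene view shows the cartridge's foot on the free pan at about (432,225), and the wrist reading says 1.2 N has been taken up. I'll release it and watch the beam.

Run:
```python
from plant import robot
from h import *
import pickle
robot.grip(0.75)
robot.move_straight([.615,.150,.255],vel=.15)
robot.sleep(1.2)
f=robot.grab_frame("wrist");pickle.dump(f,open("W.pkl","wb"))
g=robot.grab_frame("scene");pickle.dump(g,open("Ws.pkl","wb"))
print(robot.sense()["t"])
cv2.imwrite("pics/W2.png",f["image"][:,:,::-1])
cv2.imwrite("pics/W3.png",cv2.resize(g["image"][120:280,260:440,::-1],None,fx=3.7,fy=3.7))
W=world(f);near=np.hypot(W[...,0]-.615,W[...,1]-.15)<.07
z=W[...,2][near];h,e=np.histogram(z,np.arange(.09,.25,.004));print([(round(float(a),3),int(n)) for a,n in zip(e,h) if n>20])
for q in("block",):
    pass
W=world(g)
for c,n in (((.615,.15),"free"),((.603,-.075),"chk")):
    m=np.hypot(W[...,0]-c[0],W[...,1]-c[1])<.05
    z=W[...,2][m];h,e=np.histogram(z,np.arange(.09,.25,.003));print(n,[(round(float(a),3),int(k)) for a,k in zip(e,h) if k>15])
```

```text
13.15
[(0.098, 29), (0.122, 7415), (0.13, 40), (0.134, 40), (0.138, 40), (0.142, 55), (0.146, 53), (0.15, 58), (0.154, 21), (0.178, 1803), (0.182, 143), (0.186, 57), (0.19, 75), (0.194, 78), (0.198, 81), (0.202, 89), (0.206, 1559)]
free [(0.096, 16), (0.123, 239), (0.126, 123), (0.129, 19), (0.135, 19), (0.138, 17), (0.144, 17), (0.147, 17), (0.153, 16), (0.156, 16), (0.162, 18), (0.165, 17), (0.168, 18), (0.177, 19), (0.18, 61), (0.183, 25), (0.204, 16), (0.207, 30), (0.21, 23)]
chk [(0.138, 453), (0.141, 150), (0.156, 20), (0.159, 33), (0.162, 23), (0.171, 19), (0.174, 17)]
```

View pics/W2.png

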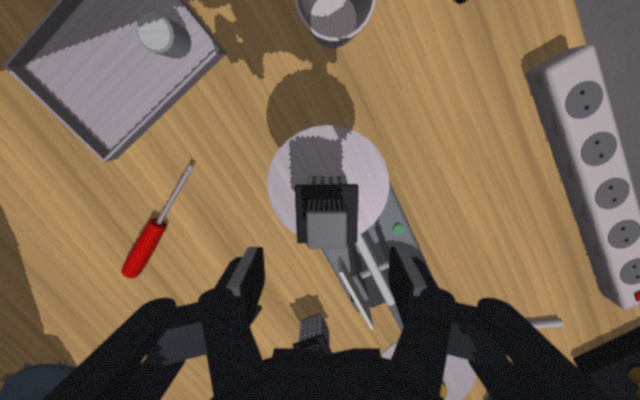

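View pics/W3.png

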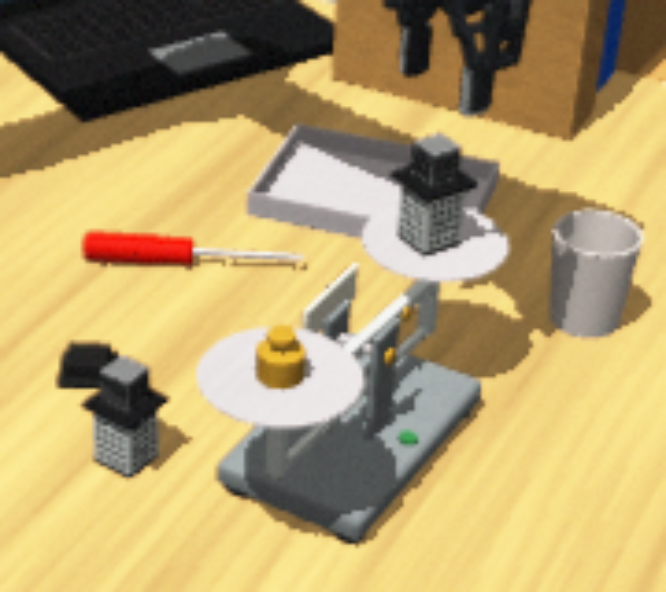

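The free pan has settled at about 0.125 m and the check pan at about 0.139 m, so the free pan is down and this cartridge (the left one) is **damp**. The other is dry. The damp one goes to the tray.

Run:
```python
from plant import robot
from h import *
import pickle
f=pickle.load(open("W.pkl","rb"))
l=look_cart(f,(.615,.15),.1245);print(l)
W=world(f)
m=np.hypot(W[...,0]-.53,W[...,1]-.386)<.05;m&=(W[...,2]>.04)&(W[...,2]<.055);print("canister",np.nanmedian(W[m],0))
(c,sz,a)=l["block"][0];x,y=np.array(c)/1000
a=a%90; yaw=np.radians(min([a-90,a,a-180],key=lambda k:abs(k+30)));print(np.degrees(yaw))
o=[np.pi,0,yaw]
w0=robot.sense()["wrist_force"]
robot.move_straight([x,y,.1245+.0745],vel=.08,attitude=o,contact_N=4)
robot.grip(0.0,60)
s=robot.sense();print(s["t"],s["tcp_pos"],s["opening"],s["wrist_force"]-w0)
robot.move_straight([x,y,.26],vel=.12)
s=robot.sense();print(s["t"],s["opening"],s["wrist_force"]-w0)
f=robot.grab_frame("wrist");cv2.imwrite("pics/L4.png",f["image"][:,:,::-1])
```

```text
{'block': (((615.2866821289062, 151.13662719726562), (27.877944946289062, 26.60955810546875), 59.91403579711914), array([326.72847682, 228.17880795])), 'flange': (((613.652099609375, 148.30648803710938), (50.411659240722656, 45.66484832763672), 60.19601821899414), array([326.57627119, 214.49576271]))}
canister [0.53885456 0.36091968 0.04867711]
-30.08596420288086
14.4333 [0.61549991 0.15110862 0.19923973] 0.288717230323232 [0.5823679  0.71020352 0.70923575]
15.0917 0.2881471708294328 [ 0.42551879 -0.06789075 -2.40813779]
```

View pics/L4.png

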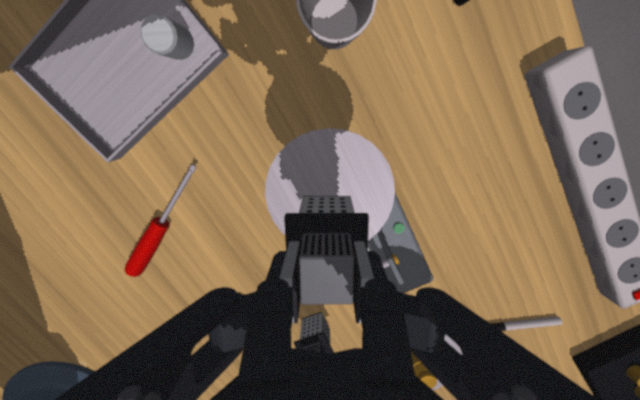

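Run:
```python
from plant import robot
from h import *
o=[np.pi,0,np.radians(8.5)]
robot.goto([.432,.372,.20],o)
robot.move_straight([.432,.372,.095],vel=.15)
robot.sleep(.15);w0=robot.sense()["wrist_force"]
c=robot.move_straight([.432,.372,.0735],vel=.03,contact_N=3)
s=robot.sense();print(c,s["t"],s["tcp_pos"],s["wrist_force"]-w0)
robot.grip(0.75)
robot.move_straight([.432,.372,.2],vel=.25)
f=robot.grab_frame("wrist");cv2.imwrite("pics/T1.png",f["image"][:,:,::-1])
print(look_cart(f,(.432,.372),.003),robot.sense()["t"])
```

```text
True 17.8333 [0.43189234 0.37197043 0.0780762 ] [ 0.04938237 -1.14468572  6.56976269]
{'block': (((431.7936706542969, 371.3736572265625), (26.707849502563477, 26.938934326171875), 8.61672306060791), array([327.57017544, 199.        ])), 'flange': (((431.8851623535156, 370.2742919921875), (45.70342254638672, 46.23337173461914), 8.589065551757812), array([327.48369565, 189.90217391]))} 18.9833
```

View pics/T1.png

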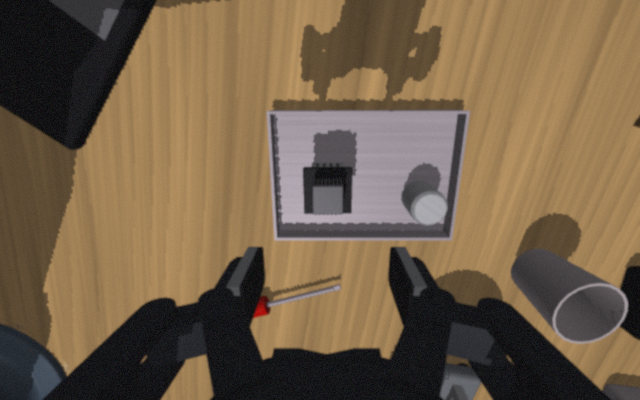

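The damp cartridge stands upright in the tray at (328,190), well clear of the canister at (428,207). Now the dry one.

Run:
```python
from plant import robot
from h import *
robot.goto([.469,-.059,.215],[np.pi,0,np.radians(-4)])
f=robot.grab_frame("wrist");cv2.imwrite("pics/R1.png",f["image"][:,:,::-1])
print(look_cart(f,(.469,-.059)))
s=robot.sense();print(s["t"],s["tcp_pos"],s["joint_pos"].round(2))
for y in (13,-77,103,-167):
    q=robot.inverse_kinematics([.4328,-.3956,.1],[np.pi,0,np.radians(y)]);print(y,None if q is None else np.round(q,2))
```

```text
{'block': (((472.6358947753906, -58.2662239074707), (28.231895446777344, 26.46807289123535), 83.3459701538086), array([330.3047619 , 192.76190476])), 'flange': (((472.6214294433594, -59.123783111572266), (46.2829704284668, 45.67964553833008), 82.70983123779297), array([329.89473684, 184.92397661]))}
20.625 [ 0.46947948 -0.05758622  0.21486985] [-0.8   0.24  0.98  2.07 -0.24  0.96  0.25]
13 [ 0.12  0.59  0.76  1.91 -0.54  0.85  1.39]
-77 [-0.03  0.71  1.02  1.92 -0.76  0.95  0.02]
103 [ 0.44  0.5   0.3   1.9  -0.2   0.78  2.65]
-167 [-0.13  0.89  1.27  1.92 -0.97  1.12 -1.37]
```

View pics/R1.png

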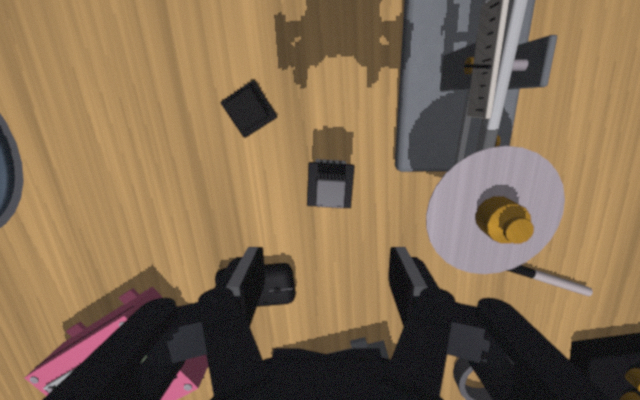

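The wrist view shows the remaining cartridge at (330,193), which is (0.4726, −0.0587) with yaw −7°. The plug is at (249,108) and the check pan is clear of the jaws.

Run:
```python
from plant import robot
from h import *
o=[np.pi,0,np.radians(-7.0)];x,y=.4726,-.0587
robot.goto([x,y,.13],o)
w0=robot.sense()["wrist_force"]
print(robot.move_straight([x,y,.0745],vel=.12,contact_N=6))
robot.grip(0.0,70)
s=robot.sense();print(s["t"],s["tcp_pos"],s["opening"],s["wrist_force"]-w0)
robot.move_straight([x,y,.2],vel=.2)
robot.goto([.4328,-.3956,.17],[np.pi,0,np.radians(-77.1)])
robot.sleep(.2)
s=robot.sense();print(s["t"],s["tcp_pos"],s["tcp_rot"],s["joint_pos"].round(2))
f=robot.grab_frame("wrist");cv2.imwrite("pics/R2.png",f["image"][:,:,::-1])
```

```text
False
22.1083 [ 0.4733728  -0.05870778  0.07538413] 0.28976407561540823 [-1.03497514  0.26765118  5.48586519]
24.3667 [ 0.43386178 -0.39429449  0.17004101] [-3.14082298e+00  5.77296498e-04 -1.34286380e+00] [-0.09  0.63  1.1   1.87 -0.65  1.06 -0.07]
```

View pics/R2.png

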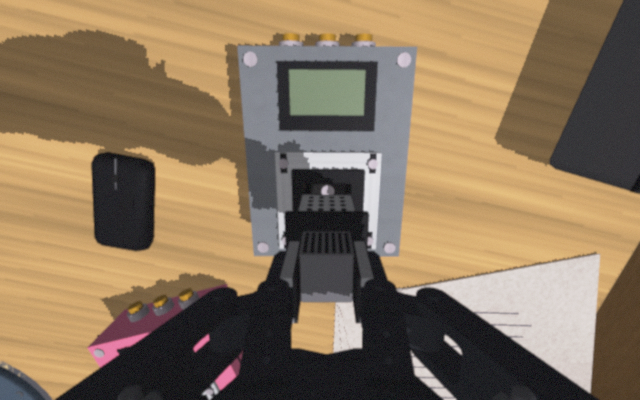

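```bash
cat >> h.py <<'E'
PX,PY=.4328,-.3956
def settle(robot,tgt,vel=.05,n=2):
    """straight move, then command offset to cancel the steady error in x,y"""
    tgt=np.array(tgt,float);cmd=tgt.copy()
    robot.move_straight(cmd,vel=vel)
    for _ in range(n):
        robot.sleep(.15);e=tgt-robot.sense()["tcp_pos"];e[2]=0;cmd=cmd+e
        robot.move_straight(cmd,vel=.02)
    robot.sleep(.1);return cmd
E
python3 - <<'E'
from plant import robot
from h import *
cmd=settle(robot,[PX,PY,.152],.1)
s=robot.sense();print(cmd,s["t"],s["tcp_pos"],s["wrist_force"]);w0=s["wrist_force"]
cmd[2]=.138
c=robot.move_straight(cmd,vel=.02,contact_N=6)
s=robot.sense();print(c,s["t"],s["tcp_pos"],s["wrist_force"]-w0,s["torque"])
np.save("cmd.npy",cmd)
f=robot.grab_frame("wrist");cv2.imwrite("pics/P2.png",cv2.resize(f["image"][130:330,220:440,::-1],None,fx=3,fy=3))
E
```

```text
[ 0.43276075 -0.39555749  0.152     ] 25.65 [ 0.43277675 -0.39554993  0.15198783] [ 0.09039513  0.12430467 -0.60786744]
False 26.5 [ 0.4329047  -0.39540202  0.13793115] [ 0.57034893  0.83098214 -1.20707188] [ 0.05080899 -0.24937367 -0.01174045]
```

View pics/P2.png

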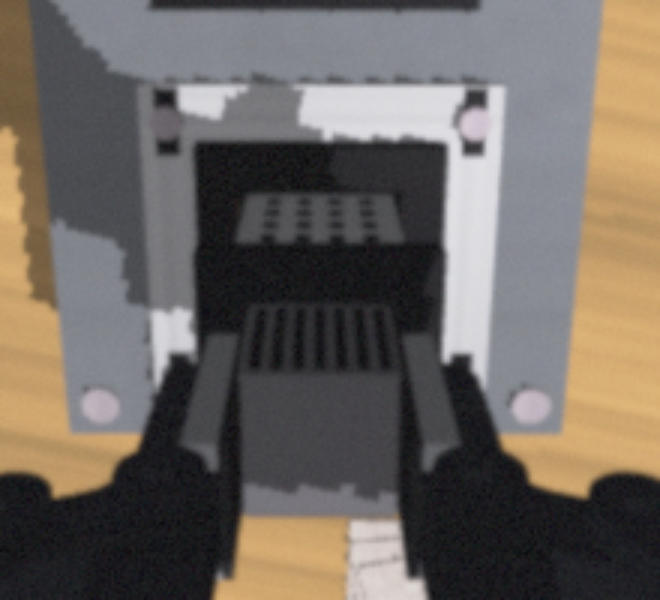

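It went in at the first try: the foot is 9.5 mm below the rim with side forces under 1 N. I'll push on to the piston and then down to the stop.

Run:
```python
from plant import robot
from h import *
cmd=np.load("cmd.npy")
w0=robot.sense()["wrist_force"]
def go(z,v,c):
    cmd[2]=z;r=robot.move_straight(cmd,vel=v,contact_N=c);s=robot.sense()
    print(r,round(s["t"],2),s["tcp_pos"].round(4),(s["wrist_force"]-w0).round(1),s["torque"].round(2));return r
if not go(.114,.03,14):
    go(.098,.02,18) or go(.090,.012,22)
f=robot.grab_frame("wrist");cv2.imwrite("pics/P3.png",f["image"][:,:,::-1])
```

```text
False 27.5 [ 0.4329 -0.3953  0.1138] [ 2.  -0.2 -0.8] [ 0.12 -0.56 -0.01]
False 28.45 [ 0.4331 -0.396   0.0986] [2.4 1.4 7. ] [ 0.39 -0.46  0.03]
True 28.92 [ 0.4331 -0.396   0.0954] [-0.2  0.5  7. ] [0.1  0.08 0.04]
```

View pics/P3.png

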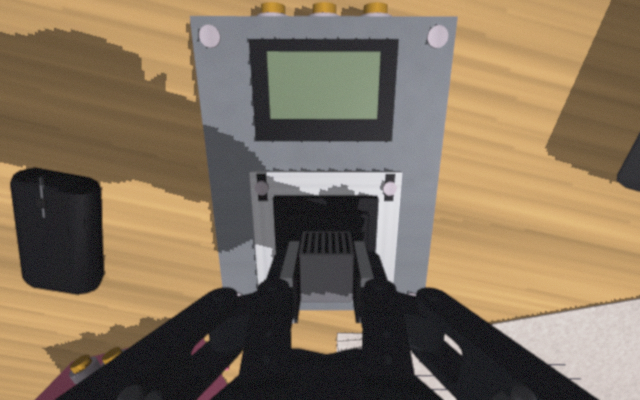

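The hard stop came at TCP z = 0.0954, exactly where the flange should meet the rim. I'll release, back off and check both placings.

Run:
```python
from plant import robot
from h import *
robot.grip(0.75)
p=robot.sense()["tcp_pos"];robot.move_straight([p[0],p[1],.215],vel=.2)
robot.sleep(.3)
f=robot.grab_frame("wrist");cv2.imwrite("pics/P4.png",f["image"][:,:,::-1])
W=world(f);near=np.hypot(W[...,0]-PX,W[...,1]-PY)<.06
z=W[...,2][near];h,e=np.histogram(z,np.arange(.05,.13,.0015));print([(round(float(a),4),int(k)) for a,k in zip(e,h) if k>25])
print(look_cart(f,(PX,PY),.020))
g=robot.grab_frame("scene");cv2.imwrite("pics/S4.png",g["image"][:,:,::-1]);g=robot.grab_frame("top");cv2.imwrite("pics/T4.png",g["image"][:,:,::-1])
print(robot.sense()["t"])
```

```text
[(0.0605, 1641), (0.062, 2158), (0.0635, 48), (0.065, 3018), (0.0665, 501), (0.068, 148), (0.071, 1130), (0.0725, 130), (0.074, 28), (0.0755, 618), (0.077, 565), (0.1025, 57), (0.104, 829)]
{'block': (((433.16571044921875, -395.4175720214844), (27.851598739624023, 26.05023765563965), 13.945630073547363), array([327.70175439, 199.99122807])), 'flange': (((433.717529296875, -395.11883544921875), (56.343746185302734, 56.949100494384766), 12.990818977355957), array([327.44782609, 188.49565217]))}
30.625
```

View pics/P4.png

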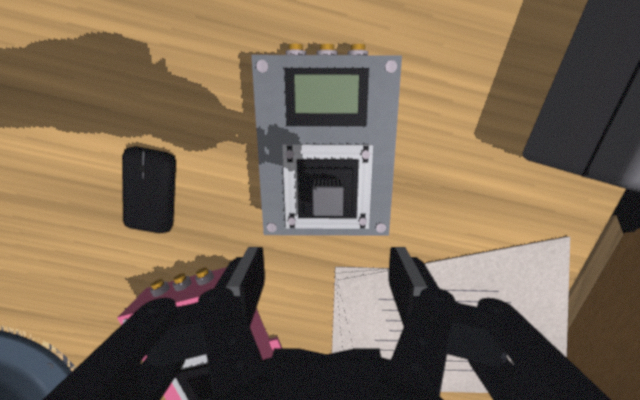

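View pics/S4.png

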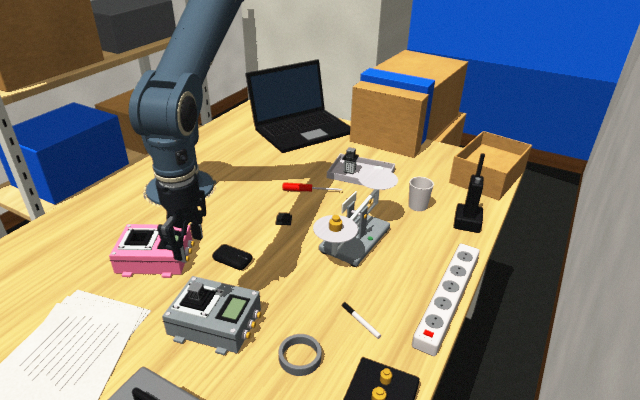

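Depth readings put the rim at 0.072 m, the flange top at about 0.0765 m and the block top at about 0.1045 m, so the flange is down on the rim. The scene view shows the damp cartridge upright in the tray at (350,160) and the check weight on its pan at (336,222). Nothing else has visibly moved. Handing in.

Run:
```python
from plant import robot
robot.close_job()
```

```text
the job is handed in; nothing more can be done
```

The job is done and handed in at about 31 s of the 72 s allowed.

- **Weighing:** I set the cartridge on the left in the top view on the free pan and let go. It settled with the free pan at about 0.125 m and the check pan at about 0.139 m, so that cartridge is damp. I did not weigh the other one and took it to be dry.
- **Damp cartridge:** it stands upright in the drying tray, well clear of the canister. The last scene picture confirms this.
- **Dry cartridge:** I found the port in the wrist camera's depth picture, and the cartridge entered at the first try. It met about 7 N at the piston, then came to a hard stop where the flange should meet the rim. After release, depth readings put the flange top about 5 mm above the rim, which is the flange's own thickness, so it is fully home.
- **Other checks:** in the last scene picture the check weight is still on its pan and the bystanders look unmoved. I judged this by eye and did not measure it.
- **Disagreements:**
  - The fingertips appear to have touched the cartridge flange with about 5.5 N on both bench grasps.
  - The arm sat about 1.5 mm off its commanded position over the port, which I corrected before inserting.
  - My first reading of the canister's position was about 10 mm off what the tray's layout implies. I did not use that reading.

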